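Build the spacer pile and set the sine table on it

ROBOT

A 7-joint arm with a two-finger parallel gripper is mounted at the origin on a cart in front of the work surface, level with it; the furniture and walls round the work are solid. World frame = base frame: x ahead of the robot, y to its left, z up, the work surface at z = 0. Lengths are in m, angles in rad, forces in N, time in s.
With the tool pointing down it reaches from about 0.425 to 0.925 m from the base axis. Payload 6.8 kg.
Tool frame: the origin (TCP) lies midway between the tips of the shut fingers; the grasp point (between the pads) lies 19 mm behind it; z points along the fingers, y is the line along which they close (so a half turn about z gives the same grasp; the last joint's range is limited). The gripper opens to 85 mm and grips with 20 to 120 N. Pads are 22 mm wide; open, the fingers measure 114 mm over their backs; the gripper's body (76 mm by 85 mm) begins 54 mm behind the grasp point. The pads swing forward as they close: fully open they stand 13 mm farther back than shut.
Start: joints at [1.154, 0.477, 0.022, 1.555, -0.011, 1.109, -0.083], TCP at [0.205, -0.643, 0.231] pointing down, gripper open.
Joint ranges: [-2.96, 2.96], [-0.34, 2.1], [-1.41, 1.46], [0.24, 2.44], [-1.37, 4.51], [0.17, 1.92], [-2.96, 2.96]. Speed limits (rad/s): [2.39, 2.39, 3.14, 3.14, 3.14, 3.14, 3.14].

INTERFACE

Orientations are given as a unit quaternion [w, x, y, z].
In Python, from station import * gives the robot as it stands.
- The arm moves only by the shell command python3 -m creep 'ROWS' [FORCE]. ROWS is JSON, a list of rows, each a list of 7 numbers: the gripper command: -1 is shut, 1 is fully open, values between are in proportion, then the shift along the world's x, y, z in mm, then the turn, a rotation vector about the world's x, y, z in rad. A call has 1 to 5 rows; each row shifts and turns the commanded pose from where the row before left it; what a row does not reach is not made up. A row lasts 1/8 s, in which the tool goes at most 62.5 mm and 10.7 degrees, less where a joint would pass 70% of its speed; a pose out of reach is approached as far as the arm can. A call is refused whole if a number of a shift passes 62.5 or a number of a turn 0.188, either way. A call with a gripper value outside its range is refused whole. The fingers move at their own pace and stop on an object; FORCE is the grip in N (left out, the last holds). Time passes only in rows, so rows that do not move let the fingers close. It gives the time, the measured TCP pose, the force, the opening and the grip force at its end, in the units of the state.
- get_obs(): the state, without advancing time (a new reading comes with each control period).
- read_camera(name): name is "side" or "top" or "wrist"; returns (picture, depth): 420x560x3 uint8, red, green, blue; 420x560 float32, m along the optical axis (not along the pixel's ray), 0 where there is no reading.
- camera_params(name): a dict with "intrinsics" (3x3 intrinsics, pixels), "cam_to_world" (4x4, takes a point from camera to world coordinates); the wrist camera has in their place "mount" (4x4, takes a point from camera to tool coordinates, whose origin is the TCP and whose axes are the flange's). Camera axes: x right, y up, looking along -z (the intrinsics and any distortion apply to the point x, -y, -z); pixel columns grow to the right and rows downward; lengths in m; the calibration is good to about 2 mm. A picture is of the moment at which its call begins: read the wrist's pose just before it. camera_params takes no time and is no camera call.
- hand_in(): hands the job in; it is judged then, once.
The state is a dict: "t": time; "q": joint angles; "joint_vel": joint speeds; "joint_torque": joint torques, N m; "eef_pos": TCP position; "tool_rot": TCP orientation; "contact_force": force on the tool from outside, world axes, zero at the start; "torque": the same for the moment, N m; "gripper_width": opening from 0.0 (shut) to 1.0 (fully open); "grasp_force": force on a finger pad.
Only numpy, scipy, OpenCV 4.12 (cv2) and the standard library are available. Lean on these libraries where they do the work, as an engineer would, in place of code of your own. Each camera call takes 0.05 s, during which the arm holds its last target. There are 200 camera calls.

TASK

On the base of the hinged sine table lies one steel spacer. Stack the two spacers from the sloping stand squarely on it, the thick one first and the thin one on top, with all edges flush; then swing the raised table down by its cross-bar and lower it gently until its roller rests on the pile, leave it there and let go.

Things in the scene. Friction and masses are not known exactly. Their poses are not given: they have to be found in the camera images.
- thick_spacer: steel spacer plate, 50 (its x) x 40 (its y) x 18 mm (its z), with two dark holes; origin at the centre of its underside. Loose, 0.27 kg. Starts on the sloping stand, in either of its two places, its low end against the stand's lip; its x axis points up the slope, its z axis out of the slope.
- thin_spacer: steel spacer plate, 50 (its x) x 40 (its y) x 10 mm (its z), with two dark holes; origin at the centre of its underside. Loose, 0.15 kg. Starts on the sloping stand beside the thick one, centres 90 to 112 mm apart, lying in the same way.
- low_spacer: steel spacer plate, 50 (its x) x 40 (its y) x 12 mm (its z), with two dark holes; origin at the centre of its underside. Loose, 0.18 kg. Lies flat on the sine table's base, under where the roller will come, at a slight yaw of its own: the pile is built on it, edges flush with it.
- sine_base: fixed dark steel base of the sine table, 220 (x) x 100 (y) x 16 mm, its top at z = 16 mm; origin at the centre of its underside; its -x end is towards the robot. The hinge axis runs along the base's y at x = +85 mm, z = 28 mm.
- table (a joint): hinge of the sine table, an aluminium plate 150 x 70 x 11 mm: 0 = level over the base, free end at the base's -x end; grows as that end rises, 1.57 = upright, stop at 1.95; starts raised, 1.4 to 1.78. Stiff: it stays at any angle; moving it takes 1 to 4 N at the cross-bar. With the roller on the finished pile (40 mm high) it reads 0.305.
- bar (a point): middle of the round steel cross-bar at the table's free end, 10 mm in diameter, 56 mm free length along the hinge direction; at table angle 0 it lies 188 mm from the hinge axis towards the base's -x and 12.5 mm above that axis; 41 mm gap between bar and plate end. The bar may turn between the fingers.
- table_hinge (a point): point on the hinge axis in the middle of the table's width. A roller 16 mm in diameter, 56 mm long, is fixed under the plate, parallel to this axis and 120 mm from it, and at angle 0 level with it.
- stand: fixed grey metal stand, 200 mm wide (y), its smooth slope 100 mm long rising at 30 degrees along its +x, which points to the robot's right; origin at the centre of its underside. The slope meets the lip at its low end at x = -42 mm, z = 20 mm; the lip is 6 mm thick and stands 10 mm above the slope. No dividers.

How it is judged:
On the way, in this order (a step that is already met when the one before it is completed fails the run):
1. the thick spacer lies flush on the low spacer, released (x of thick_spacer in the frame of low_spacer between -0.004 and 0.004 m and y of thick_spacer in the frame of low_spacer between -0.004 and 0.004 m and z of thick_spacer in the frame of low_spacer between 0.01 and 0.014 m and angle between the x axis of thick_spacer and the x axis of low_spacer, either way round below 0.09 rad and contact force between the fingers and thick_spacer below 0.1 N and linear speed of thick_spacer below 0.02 m/s), for 0.2 s.
2. the thin spacer lies flush on the thick one, released, the table still raised (x of thick_spacer in the frame of low_spacer between -0.004 and 0.004 m and y of thick_spacer in the frame of low_spacer between -0.004 and 0.004 m and z of thick_spacer in the frame of low_spacer between 0.01 and 0.014 m and angle between the x axis of thick_spacer and the x axis of low_spacer, either way round below 0.09 rad and x of thin_spacer in the frame of thick_spacer between -0.004 and 0.004 m and y of thin_spacer in the frame of thick_spacer between -0.004 and 0.004 m and z of thin_spacer in the frame of thick_spacer between 0.016 and 0.02 m and angle between the x axis of thin_spacer and the x axis of thick_spacer, either way round below 0.09 rad and contact force between the fingers and thin_spacer below 0.1 N and linear speed of thin_spacer below 0.02 m/s and value of joint table above 0.8 rad), for 0.2 s.
At the end, for the whole second after the job is handed in: Low spacer flat on the base, under the roller (within 18 mm along, 25 mm across), thick on it, thin on top, each seated and within 4 mm and 0.09 rad of flush with the one below, released, at rest; the table at rest on the pile, joint between 0.275 and 0.335 (all of step 1 and x of thin_spacer in the frame of thick_spacer between -0.004 and 0.004 m and y of thin_spacer in the frame of thick_spacer between -0.004 and 0.004 m and z of thin_spacer in the frame of thick_spacer between 0.016 and 0.02 m and angle between the x axis of thin_spacer and the x axis of thick_spacer, either way round below 0.09 rad and contact force between the fingers and thin_spacer below 0.1 N and linear speed of thin_spacer below 0.02 m/s and value of joint table between 0.275 and 0.335 rad and z of low_spacer in the frame of sine_base between 0.014 and 0.018 m and x of low_spacer in the frame of sine_base between -0.048 and -0.012 m and y of low_spacer in the frame of sine_base between -0.025 and 0.025 m and velocity of joint table between -0.03 and 0.03 rad/s); the robot touches nothing.
It fails at once if the pile is pressed hard (over 60 N between the low spacer and the base) (contact force between low_spacer and sine_base above 60 N).
It also fails if it takes over 72 s, if anything falls off the work surface, if the arm or the gripper's body presses on something with over 40 N, if the wrist force passes 120 N, or if a joint passes its speed limit or range.

## Working session

There is one attempt and no reset: what is moved stays moved. The work goes in short steps, Python scripts to look and compute and a shell command to move; the robot and the scene stay as the last step left them, time stands still between calls to the robot, and variables do not carry over. Pictures are saved under pics/ and viewed, at most 10 in all, crops included, and the job is handed in when it is done.

```bash
mkdir -p pics; ls; cat > h.py <<'E'
from station import *
import numpy as np, cv2
from scipy.spatial.transform import Rotation as R
def cam(name):
    o=get_obs(); p,d=read_camera(name); c=camera_params(name); K=np.array(c['intrinsics'])
    if name=='wrist':
        T=np.eye(4); w=o['tool_rot']; T[:3,:3]=R.from_quat([w[1],w[2],w[3],w[0]]).as_matrix(); T[:3,3]=o['eef_pos']
        T=T@np.array(c['mount'])
    else: T=np.array(c['cam_to_world'])
    return p,d,K,T,c
def cloud(d,K,T):
    v,u=np.mgrid[:d.shape[0],:d.shape[1]]
    P=np.stack([(u-K[0,2])/K[0,0]*d,-(v-K[1,2])/K[1,1]*d,-d,np.ones_like(d)],-1)
    return (P@T.T)[...,:3]
E
python3 - <<'E'
from h import *
for n in ['top','side']:
    p,d,K,T,c=cam(n); cv2.imwrite(f'pics/{n}0.png',p[...,::-1]); np.savez(f'{n}0.npz',p=p,d=d,K=K,T=T); print(n,K.tolist(),T.round(3).tolist(),[k for k in c])
print(camera_params('wrist'));print(get_obs())
E
```

```text
pics
top [[391.11564110901486, 0.0, 276.2359058126698], [0.0, 391.11564110901486, 207.91709131676276], [0.0, 0.0, 1.0]] [[0.005, 0.987, -0.161, 0.407], [-1.0, 0.001, -0.023, 0.106], [-0.023, 0.161, 0.987, 0.896], [0.0, 0.0, 0.0, 1.0]] ['intrinsics', 'cam_to_world']
side [[387.1156116952033, 0.0, 276.272796473952], [0.0, 387.1156116952033, 214.47673109204365], [0.0, 0.0, 1.0]] [[0.823, 0.368, -0.432, 0.153], [-0.567, 0.505, -0.651, -0.452], [-0.021, 0.781, 0.624, 0.58], [0.0, 0.0, 0.0, 1.0]] ['intrinsics', 'cam_to_world']
{'intrinsics': array([[371.06757237,   0.        , 282.81305071],
       [  0.        , 371.06757237, 208.34887672],
       [  0.        ,   0.        ,   1.        ]]), 'mount': array([[ 6.42138124e-04,  9.65979889e-01,  2.58616399e-01,
         6.61438690e-02],
       [ 9.99999742e-01, -7.03506484e-04,  1.44751675e-04,
        -2.32584825e-04],
       [ 3.21765521e-04,  2.58616239e-01, -9.65980092e-01,
        -1.42374649e-01],
       [ 0.00000000e+00,  0.00000000e+00,  0.00000000e+00,
         1.00000000e+00]])}
{'t': 0.1, 'q': array([ 1.15393813,  0.47770519,  0.02234915,  1.55633999, -0.01151455,
        1.10928819, -0.08308576]), 'joint_vel': array([-0.00102859, -0.00228978, -0.00058873, -0.00250884,  0.00051502,
        0.00066882, -0.00040468]), 'joint_torque': array([ 3.21116757e-03, -5.97759247e+01,  1.61315806e+00, -2.81954795e+01,
        1.28181066e-02,  4.99932023e-03,  5.99483155e-05]), 'eef_pos': array([ 0.2049474 , -0.64258406,  0.23043658]), 'tool_rot': array([-7.86799698e-04,  9.88105172e-01,  1.53777496e-01, -1.76337120e-04]), 'contact_force': array([ 0.00136769, -0.00446547,  0.05420659]), 'torque': array([-0.0187511 , -0.00935623, -0.02995921]), 'grasp_force': 0.0, 'gripper_width': 0.9982911005957963}
```

View pics/top0.png

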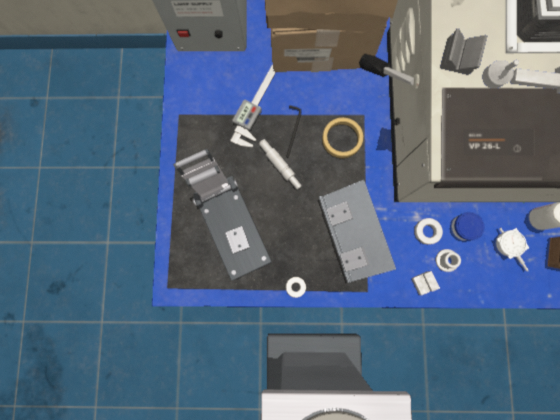

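View pics/side0.png

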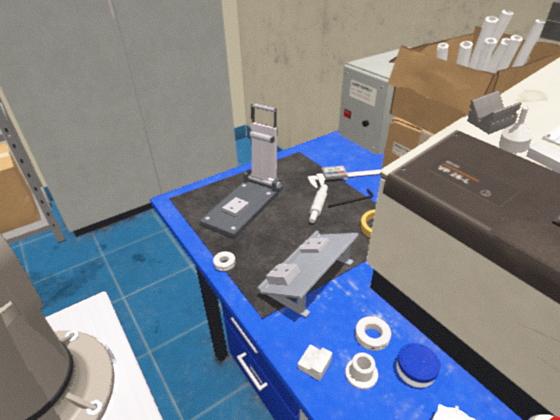

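The top view shows the base with the low spacer at about (236,238), the raised table at (205,180), and the stand with spacers at (341,212) and (354,258). The side view shows the nearer one, at (285,273), is the thick one.

```bash
python3 - <<'E'
from h import *
a=np.load('top0.npz');P=cloud(a['d'],a['K'],a['T'])
for n,(u,v) in dict(low=(228,231),low2=(243,246),base=(215,215),base2=(255,262),A=(333,207),B=(347,253),slope=(375,230),slope2=(380,260),tableTop=(205,160),mat=(290,230)).items(): print(n,P[v-1:v+2,u-1:u+2].reshape(-1,3).mean(0).round(4), np.ptp(P[v-1:v+2,u-1:u+2,2]).round(4))
cv2.imwrite('pics/top_c.png',cv2.resize(a['p'][145:290,170:400,::-1],None,fx=3.4,fy=3.4,interpolation=cv2.INTER_CUBIC))
E
```

```text
low [0.4963 0.2347 0.0258] 0.0141
low2 [0.4627 0.2    0.0293] 0.0038
base [0.5337 0.2665 0.0175] 0.0045
base2 [0.428  0.1738 0.0174] 0.0034
A [0.5489 0.0007 0.039 ] 0.0064
B [ 0.4474 -0.0268  0.0445] 0.0041
slope [ 0.4952 -0.084   0.0651] 0.0051
slope2 [ 0.4323 -0.0936  0.0591] 0.0063
tableTop [0.629  0.2688 0.1355] 0.174
mat [0.5015 0.0955 0.0015] 0.0039
```

View pics/top_c.png

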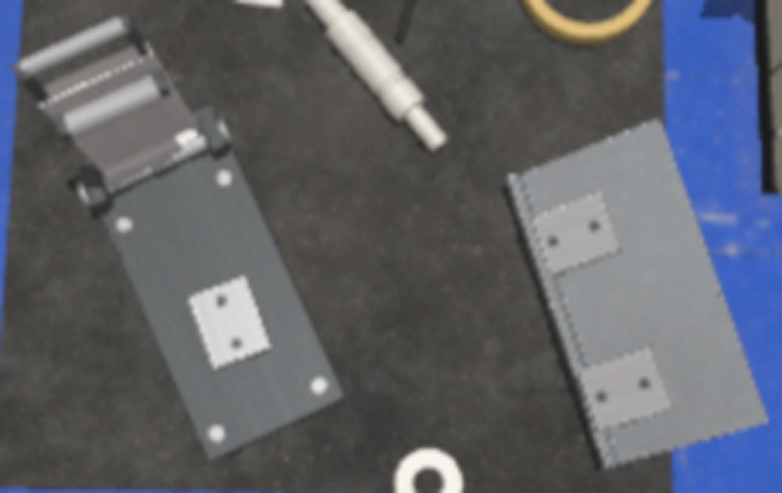

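The crop shows the base axis at about 26° world, with the low spacer at crop (229,322). The two stand spacers are at crop (576,232) and (625,388), and their holes run along the slope. Next I move over the stand and yaw about +89°, so the fingers close along the stand's y.

```bash
python3 -m creep '[[1,20,50,20,0,0,0.14],[1,20,50,20,0,0,0.14],[1,25,55,20,0,0,0.14],[1,27,57,10,0,0,0.14],[1,27,57,0,0,0,0.14]]'; python3 -m creep '[[1,27,57,0,0,0,0.14],[1,27,57,0,0,0,0.14],[1,30,57,0,0,0,0.14],[1,30,57,-15,0,0,0.14],[1,30,57,-20,0,0,0.14]]';python3 -m creep '[[1,32,60,-20,0,0,0.14],[1,0,20,-15,0,0,0],[1,0,0,0,0,0,0],[1,0,0,0,0,0,0]]'
python3 - <<'E'
from h import *
print(get_obs()['q'].round(3))
p,d,K,T,c=cam('wrist'); cv2.imwrite('pics/w1.png',p[...,::-1]); np.savez('w1.npz',p=p,d=d,K=K,T=T)
E
```

```text
t: 0.72
eef_pos: [0.3237, -0.3751, 0.3015]
tool_rot: [0.001, 0.874, 0.485, 0.0]
contact_force: [1.6, 0.2, -0.5]
gripper_width: 1.004
grasp_force: 0.0
t: 1.35
eef_pos: [0.4624, -0.1002, 0.268]
tool_rot: [0.001, 0.655, 0.756, 0.0]
contact_force: [-0.1, -0.4, 0.0]
gripper_width: 1.002
grasp_force: 0.0
t: 1.85
eef_pos: [0.4898, -0.0303, 0.2356]
tool_rot: [0.0, 0.603, 0.798, -0.0]
contact_force: [0.8, -1.4, -0.2]
gripper_width: 1.001
grasp_force: 0.0
[ 0.476  0.223 -0.616  1.947  0.152  1.017  0.067]
```

View pics/w1.png

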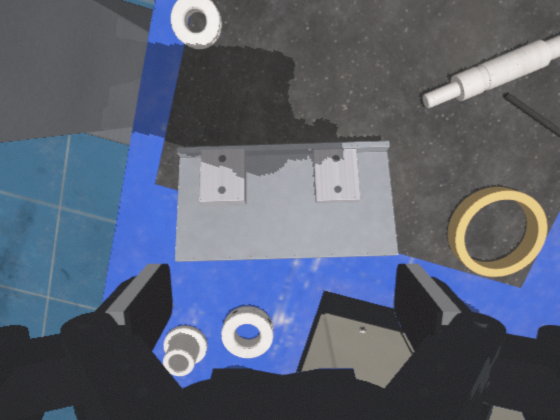

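Looking down over the stand, the lip is at rows 145-150 and the upper slope edge at about row 258. The left (near) spacer spans about (200-245, 152-202) and the right one about (315-359, 152-202). I'll enlarge this to read the corners.

```bash
python3 - <<'E'
from h import *
a=np.load('w1.npz');p=a['p']
cv2.imwrite('pics/w1c.png',cv2.resize(p[140:215,190:370,::-1],None,fx=4.4,fy=4.4,interpolation=cv2.INTER_CUBIC))
P=cloud(a['d'],a['K'],a['T'])
for n,(u0,u1,v0,v1) in dict(L=(206,240,170,196),Rr=(321,353,170,196),S=(250,310,160,245),S2=(185,390,215,245)).items():
    q=P[v0:v1,u0:u1].reshape(-1,3); c=np.median(q,0); m=q.mean(0); w=np.linalg.svd(q-m)[2][2]; w*=np.sign(w[2]); print(n,m.round(4),w.round(3), np.degrees(np.arccos(w[2])).round(1), np.std((q-m)@w).round(4))
E
```

```text
L [ 0.4384 -0.042   0.0545] [ 0.293 -0.942  0.165] 80.5 0.0066
Rr [ 0.5371 -0.0156  0.0464] [ 0.246 -0.962  0.119] 83.2 0.0067
S [ 0.4923 -0.0473  0.0448] [-0.974 -0.217  0.067] 86.1 0.016
S2 [ 0.5049 -0.0673  0.0584] [ 0.263 -0.922  0.285] 73.5 0.0078
```

View pics/w1c.png

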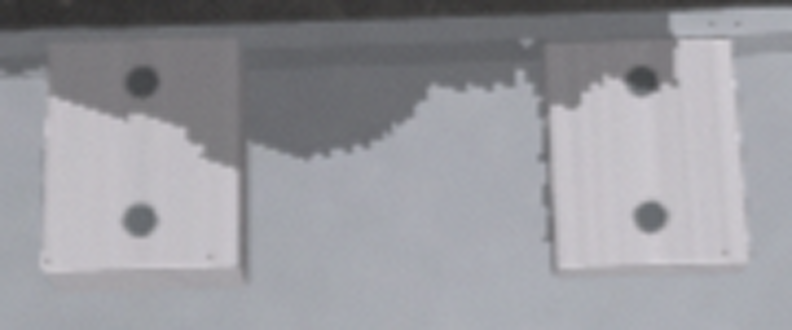

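The spacer corners in the crop are clear: left (48,40) (240,40) (238,268) (42,268), right (548,40) (730,40) (745,264) (557,267). Height and tilt follow from the stand's geometry, so I fit x, y and yaw.

```bash
cat > fit.py <<'E'
from h import *
from scipy.optimize import least_squares
def proj(X,K,T):
    q=(np.c_[X,np.ones(len(X))]@np.linalg.inv(T).T)[:,:3]; return np.c_[K[0,0]*q[:,0]/-q[:,2]+K[0,2],K[1,1]*-q[:,1]/-q[:,2]+K[1,2]]
def Rm(yaw,tilt): # spacer frame: x up slope
    return R.from_euler('zy',[yaw,-tilt]).as_matrix()
def fit(pts,local,zof,tilt,K,T,x0,scale=False):
    f=lambda s:(proj(local@Rm(s[2],tilt).T+[s[0],s[1],zof],K,T)-pts).ravel()
    r=least_squares(f,x0); return r.x,np.sqrt(np.mean(r.fun**2)),r.fun.reshape(-1,2)
E
python3 - <<'E'
from fit import *
a=np.load('w1.npz');K,T=a['K'],a['T'];d=a['d']
P=cloud(d,K,T)
for n,(u0,u1,v0,v1) in dict(L=(206,238,170,196),Rr=(322,353,170,196),S=(250,310,180,245),S2=(185,390,215,245)).items():
    m=d[v0:v1,u0:u1]>0.1; q=P[v0:v1,u0:u1][m]; c=q.mean(0); w=np.linalg.svd(q-c,full_matrices=False)[2][2]; w*=np.sign(w[2]); print(n,m.mean().round(2),c.round(4),w.round(3), np.degrees(np.arccos(w[2])).round(1), 'z-slope at centre')
cr=lambda L:(np.array(L)+.5)/4.4-.5+[190,140]
box=np.array([[-25,20],[-25,-20],[25,-20],[25,20]])/1e3
# image: left = toward robot (-x world) ; spacer y ~ +x world => right
o=dict(L=cr([[240,40],[48,40],[42,268],[238,268]]),R=cr([[730,40],[548,40],[557,267],[745,264]]))
for n in o:
  for t in (.018,.010):
    lo=np.c_[box,np.full(4,t)]
    s,e,f=fit(o[n],lo,.0325,np.pi/6,K,T,[.45,-.02,-1.29]); print(n,t,s.round(4),np.degrees(s[2]).round(1),'rms px',e.round(2),f.round(1).tolist())
E
```

```text
L 0.99 [ 0.4373 -0.0428  0.0523] [-0.155  0.478  0.865] 30.1 z-slope at centre
Rr 1.0 [ 0.5377 -0.0156  0.0456] [-0.158  0.481  0.862] 30.4 z-slope at centre
S 1.0 [ 0.4947 -0.0557  0.0486] [-0.151  0.477  0.866] 30.1 z-slope at centre
S2 1.0 [ 0.505  -0.0677  0.057 ] [-0.151  0.478  0.865] 30.1 z-slope at centre
L 0.018 [ 0.4442 -0.037  -1.2725] -72.9 rms px 3.46 [[-4.3, -2.3], [3.5, -1.8], [5.3, 0.7], [-4.0, 3.4]]
L 0.01 [ 0.4395 -0.0384 -1.2724] -72.9 rms px 3.54 [[-4.6, -1.7], [3.9, -1.3], [5.7, 0.1], [-4.4, 2.7]]
R 0.018 [ 0.5428 -0.0087 -1.2055] -69.1 rms px 1.93 [[1.0, -4.0], [0.1, -0.5], [-0.1, 2.2], [-1.0, 2.6]]
R 0.01 [ 0.5401 -0.0096 -1.2056] -69.1 rms px 1.61 [[0.6, -3.4], [0.5, 0.0], [0.3, 1.6], [-1.4, 2.0]]
```

```bash
sed -i "s/'zy'/'ZY'/" fit.py; python3 - <<'E'
from fit import *
a=np.load('w1.npz');K,T=a['K'],a['T'];d=a['d']
cr=lambda L:(np.array(L)+.5)/4.4-.5+[190,140]
box=np.array([[-25,20],[-25,-20],[25,-20],[25,20]])/1e3
o=dict(L=cr([[240,40],[48,40],[42,268],[238,268]]),R=cr([[730,40],[548,40],[557,267],[745,264]]))
for n,t in (('L',.018),('R',.010)):
    lo=np.c_[box,np.full(4,t)]
    s,e,f=fit(o[n],lo,.0325,np.pi/6,K,T,[.45,-.02,-1.29]); print(n,t,s.round(4),np.degrees(s[2]).round(1),'rms px',e.round(2),f.round(1).tolist())
    print(' top centre',(Rm(s[2],np.pi/6)@[0,0,t]+[s[0],s[1],.0325]).round(4))
    print(' rot of tool needed: zaxis',Rm(s[2],np.pi/6)[:,2].round(3))
o=get_obs();w=o['tool_rot'];print(R.from_quat([w[1],w[2],w[3],w[0]]).as_matrix().round(3))
E
```

```text
L 0.018 [ 0.438  -0.0448 -1.2764] -73.1 rms px 0.46 [[0.3, -0.7], [0.3, 0.1], [-0.7, 0.7], [0.1, -0.1]]
 top centre [ 0.4354 -0.0362  0.0481]
 rot of tool needed: zaxis [-0.145  0.478  0.866]
R 0.01 [ 0.5368 -0.0136 -1.2822] -73.5 rms px 0.6 [[0.8, -0.3], [-0.7, 0.2], [-1.0, -0.0], [0.8, 0.2]]
 top centre [ 0.5354 -0.0088  0.0412]
 rot of tool needed: zaxis [-0.142  0.479  0.866]
[[-0.272  0.962  0.001]
 [ 0.962  0.272 -0.001]
 [-0.001  0.    -1.   ]]
```

The fits agree with depth: left is the thick one (18.0 mm off the slope), right is the thin one (10.1 mm), 104 mm apart, yaw about -72.7°. I tilt to the slope normal and go 100 mm off the thick spacer.

```bash
cat > st.py <<'E'
from h import *
import sys
o=get_obs();w=o['tool_rot'];M=R.from_quat([w[1],w[2],w[3],w[0]])
def tgt(yaw,tilt): # tool z=-n, y = spacer y
    Q=R.from_euler('ZY',[yaw,-tilt],degrees=True).as_matrix(); z=-Q[:,2]; y=Q[:,1]; return np.c_[np.cross(y,z),y,z]
def delta(yaw,tilt,p):
    print('pos',o['eef_pos'].round(4),'dpos mm',((np.array(p)-o['eef_pos'])*1e3).round(1),'drot',(R.from_matrix(tgt(yaw,tilt))*M.inv()).as_rotvec().round(4),'F',o['contact_force'].round(1),'w',o['gripper_width'].round(3),'g',o['grasp_force'],'q',o['q'].round(2))
E
python3 -m creep '[[0.5,-22,11,-39,0,0,0.026],[0.5,-22,11,-39,-0.1667,-0.0518,0],[0.5,-22,11,-39,-0.1667,-0.0518,0],[0.5,0,0,0,-0.1667,-0.0518,0],[0.5,0,0,0,0,0,0]]' >/dev/null; python3 -m creep '[[0.5,0,0,0,0,0,0],[0.5,0,0,0,0,0,0]]'>/dev/null
python3 - <<'E'
from st import *
n=-tgt(-72.7,30)[:,2]
delta(-72.7,30,np.array([.438,-.0448,.0325])+.1*n)
E
```

```text
Traceback (most recent call last):
  File "st.py", line 7, in delta
    print('pos',o['eef_pos'].round(4),'dpos mm',((np.array(p)-o['eef_pos'])*1e3).round(1),'drot',(R.from_matrix(tgt(yaw,tilt))*M.inv()).as_rotvec().round(4),'F',o['contact_force'].round(1),'w',o['gripper_width'].round(3),'g',o['grasp_force'],'q',o['q'].round(2))
                                                                                                                                                                                                 ^^^^^^^^^^^^^^^^^^^^^^^^
AttributeError: 'float' object has no attribute 'round'
```

```bash
sed -i "s/o\['gripper_width'\].round(3)/round(o['gripper_width'],3)/" st.py
python3 - <<'E'
from st import *
n=-tgt(-72.7,30)[:,2]
delta(-72.7,30,np.array([.438,-.0448,.0325])+.1*n)
p,d,K,T,c=cam('wrist'); cv2.imwrite('pics/w2.png',p[...,::-1]); np.savez('w2.npz',p=p,d=d,K=K,T=T)
E
```

```text
pos [ 0.433  -0.0043  0.1359] dpos mm [ -9.9   7.2 -16.8] drot [-0.0748 -0.0378  0.0149] F [0.1 0.2 0.1] w 0.744 g 0.0 q [ 0.02  0.3  -0.55  2.23  0.74  0.94 -0.77]
```

View pics/w2.png

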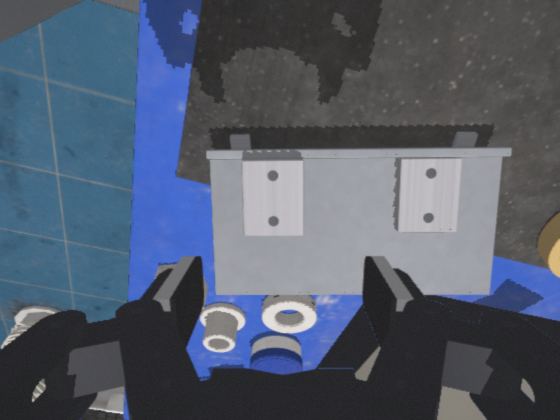

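From close by, the thick spacer's top corners are at about (244,160) (301,160) (302,236) (244,236). The thin's are at about (401,159) (460,159) (456,232) (399,231). I refit from here and correct the pose.

```bash
python3 - <<'E'
from fit import *
a=np.load('w2.npz');K,T=a['K'],a['T'];d=a['d']
box=np.array([[-25,20],[-25,-20],[25,-20],[25,20]])/1e3
for q,t in (([[301,160],[244,160],[244,236],[302,236]],.018),([[460,159],[401,159],[399,231],[456,232]],.010)):
    s,e,f=fit(np.array(q,float),np.c_[box,np.full(4,t)],.0325,np.pi/6,K,T,[.45,-.02,-1.29]); print(s.round(4),np.degrees(s[2]).round(1),'rms',e.round(2),f.round(1).tolist())
E
python3 -m creep '[[0.5,-5,4,-8,-0.0375,-0.019,0.0075],[0.5,-5,3,-9,-0.0375,-0.019,0.0075],[0.5,0,0,0,0,0,0],[0.5,0,0,0,0,0,0]]' >/dev/null
python3 - <<'E'
from st import *
n=-tgt(-72.7,30)[:,2]
delta(-72.7,30,np.array([.438,-.0448,.0325])+.1*n)
E
```

```text
[ 0.4381 -0.045  -1.2702] -72.8 rms 1.47 [[2.7, 0.1], [-2.8, 0.3], [-1.0, -0.0], [1.1, 0.1]]
[ 0.5371 -0.0135 -1.259 ] -72.1 rms 1.28 [[2.0, -1.1], [-0.7, -0.4], [-1.9, 1.8], [0.6, 0.4]]
pos [0.423  0.0038 0.1187] dpos mm [ 0.1 -0.9  0.4] drot [ 0.0003 -0.0008 -0.0024] F [ 0.1  0.3 -0.7] w 0.752 g 0.0 q [-0.08  0.34 -0.54  2.27  0.85  0.97 -0.95]
```

```bash
python3 -m creep '[[0.5,3.4,-11,-19.5,0,0,0],[0.5,3.4,-11,-19.5,0,0,0],[0.5,3.4,-11,-19.5,0,0,0],[0.5,3.4,-11,-19.5,0,0,0],[0.5,0,0,0,0,0,0]]' ; python3 -m creep '[[0.5,0.7,-2.4,-4.3,0,0,0],[0.5,0,0,0,0,0,0]]'
python3 - <<'E'
from st import *
n=-tgt(-72.7,30)[:,2]
delta(-72.7,30,np.array([.438,-.0448,.0325])+.0*n)
p,d,K,T,c=cam('wrist'); cv2.imwrite('pics/w3.png',p[...,::-1])
E
```

```text
t: 3.95
eef_pos: [0.4358, -0.041, 0.04]
tool_rot: [0.208, 0.572, 0.778, -0.155]
contact_force: [-0.3, -0.3, -0.1]
gripper_width: 0.753
grasp_force: 0.0
t: 4.2
eef_pos: [0.4373, -0.0417, 0.0365]
tool_rot: [0.209, 0.571, 0.779, -0.153]
contact_force: [0.1, 0.3, 0.3]
gripper_width: 0.749
grasp_force: 0.0
pos [ 0.4373 -0.0417  0.0365] dpos mm [ 0.7 -3.1 -4. ] drot [ 0.0007  0.0001 -0.0041] F [0.1 0.3 0.3] w 0.749 g 0.0 q [-0.07  0.51 -0.44  2.32  1.11  0.83 -1.13]
```

View pics/w3.png

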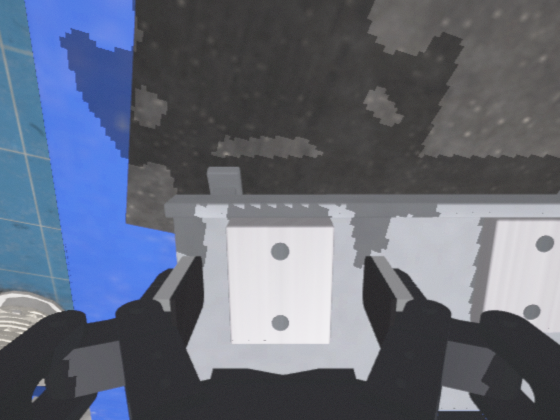

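The spacer sits midway between the fingers: its centre is at u=281 and the finger gap runs 203-363. Down the last 5 mm, then grip.

```bash
python3 -m creep '[[0.4,0.4,-2,-2.5,0,0,0],[0.4,0.3,-1,-1.5,0,0,0],[0.4,0,0,0,0,0,0]]' ; python3 -m creep '[[-0.4,0,0,0,0,0,0],[-0.4,0,0,0,0,0,0],[-0.4,0,0,0,0,0,0],[-0.4,0,0,0,0,0,0],[-0.4,0,0,0,0,0,0]]' 40; python3 -m creep '[[-1,0,0,0,0,0,0],[-1,0,0,0,0,0,0]]'
```

```text
t: 4.62
eef_pos: [0.4374, -0.045, 0.0319]
tool_rot: [0.209, 0.571, 0.779, -0.154]
contact_force: [0.8, 0.7, 0.2]
gripper_width: 0.699
grasp_force: 0.0
t: 5.25
eef_pos: [0.4375, -0.0446, 0.0321]
tool_rot: [0.209, 0.571, 0.779, -0.153]
contact_force: [-2.6, 1.8, 4.6]
gripper_width: 0.459
grasp_force: 41.4
t: 5.5
eef_pos: [0.4375, -0.0446, 0.0321]
tool_rot: [0.209, 0.571, 0.779, -0.153]
contact_force: [-1.8, 2.4, 5.5]
gripper_width: 0.458
grasp_force: 41.4
```

Gripped at 39 mm opening. I lift along the normal, untilt, and go to a viewpoint to the right of the low spacer.

```bash
python3 -m creep '[[-1,-1.5,4.7,8.7,0,0,0],[-1,-3.7,12,21.7,0,0,0],[-1,-3.7,12,21.7,0,0,0],[-1,0,8,20,0,0,0],[-1,14,20,20,0.1,0.031,0]]' ; python3 -m creep '[[-1,14,25,20,0.1,0.031,0],[-1,14,30,20,0.1,0.031,0],[-1,14,30,20,0.1,0.031,0],[-1,14,35,15,0.1,0.031,0],[-1,14,30,0,0,0,0]]';python3 -m creep '[[-1,0,0,0,0,0,0],[-1,0,0,0,0,0,0],[-1,0,0,0,0,0,0]]'
python3 - <<'E'
from st import *
delta(-72.7,0,np.array([.5,.15,.2]))
p,d,K,T,c=cam('wrist'); cv2.imwrite('pics/w4.png',p[...,::-1]); np.savez('w4.npz',p=p,d=d,K=K,T=T)
E
```

```text
t: 6.12
eef_pos: [0.4407, 0.0131, 0.1239]
tool_rot: [0.166, 0.576, 0.791, -0.124]
contact_force: [0.3, 0.3, -3.4]
gripper_width: 0.453
grasp_force: 41.1
t: 6.75
eef_pos: [0.5142, 0.1604, 0.2003]
tool_rot: [0.001, 0.593, 0.805, 0.001]
contact_force: [-0.5, -0.2, -3.4]
gripper_width: 0.455
grasp_force: 41.1
t: 7.12
eef_pos: [0.512, 0.1608, 0.1988]
tool_rot: [0.001, 0.591, 0.806, -0.0]
contact_force: [0.2, 0.2, -3.4]
gripper_width: 0.459
grasp_force: 41.2
pos [0.512  0.1608 0.1988] dpos mm [-12.  -10.8   1.2] drot [ 0.0015  0.001  -0.0035] F [ 0.2  0.2 -3.4] w 0.459 g 41.21107220649719 q [ 0.14  0.36 -0.69  1.88  0.28  0.99 -0.37]
```

View pics/w4.png

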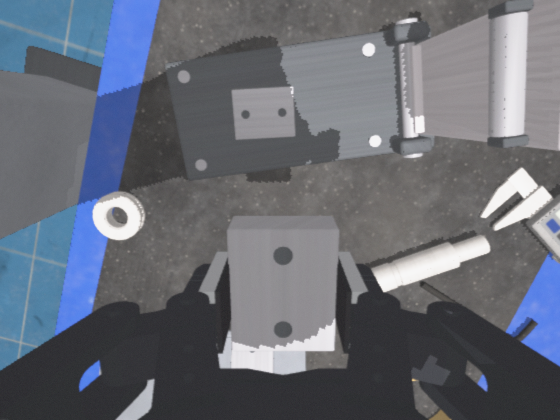

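The low spacer is at about (233-295, 86-139) with holes at (245,114) and (282,112). The held thick spacer has holes at (283,256) and (283,330). I compute both poses from these.

```bash
python3 - <<'E'
from fit import *
a=np.load('w4.npz');K,T=a['K'],a['T'];g=cv2.cvtColor(a['p'],cv2.COLOR_RGB2GRAY)
sub=g[76:150,222:310]; t,_=cv2.threshold(sub,0,255,cv2.THRESH_OTSU)
print('otsu',t,'samples',g[113,262],g[130,262],g[80,262],g[146,262],g[113,302],g[113,226])
for th in (t,t+12):
    m=(sub>th).astype(np.uint8); n,lab,st,_=cv2.connectedComponentsWithStats(m,connectivity=4); i=lab[35,25]; mm=(lab==i).astype(np.uint8)
    mm=cv2.morphologyEx(mm,cv2.MORPH_OPEN,np.ones((5,5)))
    c=max(cv2.findContours(mm,0,1)[0],key=cv2.contourArea)
    print(th,cv2.boxPoints(cv2.minAreaRect(c)).round(1)+[222,76],st[i])
box=np.array([[-25,20],[-25,-20],[25,-20],[25,20]])/1e3
# base x points right in image; base y: up in image
q=np.array([[233,90],[236,139],[295,136],[294,86.5]],float)
s,e,f=fit(q,np.c_[box,np.full(4,.012)],.016,0,K,T,[.48,.21,.45]);print('low',s.round(4),np.degrees(s[2]).round(2),e,f.round(1).tolist())
h=np.array([[245.5,114],[282,112]])
def ray(p,z):
    dc=np.array([(p[0]-K[0,2])/K[0,0],-(p[1]-K[1,2])/K[1,1],-1]);d=T[:3,:3]@dc;o=T[:3,3];return o+d*(z-o[2])/d[2]
A,B=ray(h[0],.028),ray(h[1],.028);print('holes',((A+B)/2).round(4),np.degrees(np.arctan2(*(B-A)[[1,0]])).round(2),np.linalg.norm(B-A))
o=get_obs();w=o['tool_rot'];M=R.from_quat([w[1],w[2],w[3],w[0]])
for off in(.018,.016):
  A,B=ray((283,256),o['eef_pos'][2]+off),ray((283,330),o['eef_pos'][2]+off);print('held mid in tool',M.inv().apply((A+B)/2-o['eef_pos']).round(4),np.linalg.norm(B-A).round(4),'axis',M.inv().apply(B-A).round(4))
E
```

```text
otsu 118.0 samples 153 152 84 89 144 88
118.0 [[222.  76.]
 [309.  76.]
 [309. 149.]
 [222. 149.]] [   0    0   88   74 2850]
130.0 [[222.  76.]
 [309.  76.]
 [309. 149.]
 [222. 149.]] [   0    0   88   74 2971]
low [0.4799 0.2156 0.3499] 20.05 0.6697582337300365 [[-0.9, -0.9], [-0.1, 0.5], [0.9, 0.8], [0.2, -0.3]]
holes [0.4792 0.2157 0.028 ] 20.58 0.029887768336059755
held mid in tool [-0.0006  0.0009 -0.018 ] 0.0301 axis [-0.0301  0.      0.    ]
held mid in tool [-0.0017  0.0009 -0.016 ] 0.0306 axis [-0.0306  0.      0.    ]
```

Low spacer: (0.4796, 0.2157), yaw about 20.2°, and 16 mm + 12 mm heights fit. The held spacer is centred within 1 mm. Now I yaw by +93° over it.

```bash
python3 -m creep '[[-1,-6,11,0,0,0,0.16],[-1,-6,11,0,0,0,0.16],[-1,-7,11,0,0,0,0.16],[-1,-7,11,0,0,0,0.16],[-1,-6,11,0,0,0,0.16]]' ; python3 -m creep '[[-1,0,0,-10,0,0,0.16],[-1,0,0,-10,0,0,0.16],[-1,0,0,-10,0,0,0.16],[-1,0,0,-10,0,0,0.16],[-1,0,0,-10,0,0,0.18]]';python3 -m creep '[[-1,0,0,-10,0,0,0],[-1,0,0,-10,0,0,0],[-1,0,0,0,0,0,0],[-1,0,0,0,0,0,0]]'
python3 - <<'E'
from st import *
delta(20.2,0,np.array([.4796,.2157,.028]))
E
```

```text
t: 7.8
eef_pos: [0.4802, 0.2164, 0.1991]
tool_rot: [0.001, 0.228, 0.974, 0.0]
contact_force: [0.9, -0.3, -3.0]
gripper_width: 0.457
grasp_force: 41.2
t: 8.43
eef_pos: [0.4807, 0.216, 0.1488]
tool_rot: [0.0, -0.179, 0.984, 0.0]
contact_force: [0.4, -0.2, -2.6]
gripper_width: 0.458
grasp_force: 41.2
t: 8.93
eef_pos: [0.4808, 0.2171, 0.1294]
tool_rot: [0.001, -0.176, 0.984, 0.001]
contact_force: [-0.6, -0.0, -2.5]
gripper_width: 0.459
grasp_force: 41.1
pos [0.4808 0.2171 0.1294] dpos mm [  -1.2   -1.4 -101.4] drot [-0.002   0.0007 -0.002 ] F [-0.6 -0.  -2.5] w 0.459 g 41.12997114658356 q [ 0.23  0.56 -0.99  1.95  0.58  0.94  0.87]
```

```bash
python3 -m creep '[[-1,-0.6,-0.7,-20,0,0,0],[-1,-0.6,-0.7,-20,0,0,0],[-1,0,0,-20,0,0,0],[-1,0,0,-20,0,0,0],[-1,0,0,-12,0,0,0]]' ; python3 -m creep '[[-1,0,0,0,0,0,0],[-1,0,0,0,0,0,0]]'
python3 - <<'E'
from st import *
delta(20.2,0,np.array([.4796,.2157,.028]))
p,d,K,T,c=cam('wrist'); cv2.imwrite('pics/w5.png',p[...,::-1])
p,d,K,T,c=cam('side'); cv2.imwrite('pics/s5.png',p[...,::-1])
E
```

```text
t: 9.55
eef_pos: [0.4788, 0.2152, 0.0353]
tool_rot: [-0.001, -0.177, 0.984, 0.001]
contact_force: [0.9, 0.3, -2.9]
gripper_width: 0.457
grasp_force: 41.2
t: 9.8
eef_pos: [0.4798, 0.2159, 0.0376]
tool_rot: [0.001, -0.177, 0.984, 0.001]
contact_force: [-0.8, 0.7, -3.0]
gripper_width: 0.457
grasp_force: 41.1
pos [0.4798 0.2159 0.0376] dpos mm [-0.2 -0.2 -9.6] drot [-0.0026  0.001  -0.0028] F [-0.8  0.7 -3. ] w 0.457 g 41.134700775146484 q [ 0.13  0.68 -0.87  2.01  0.73  0.8   0.75]
```

Position matches. Lowering in small steps and watching the force.

```bash
python3 -m creep '[[-1,0,0,-3,0,0,0],[-1,0,0,-2.5,0,0,0],[-1,0,0,0,0,0,0]]'; python3 -m creep '[[-1,0,0,-1.5,0,0,0],[-1,0,0,0,0,0,0]]';python3 -m creep '[[-1,0,0,-1,0,0,0],[-1,0,0,0,0,0,0]]'
```

```text
t: 10.28
eef_pos: [0.4793, 0.2153, 0.0314]
tool_rot: [0.0, -0.177, 0.984, 0.001]
contact_force: [0.3, 0.1, -3.0]
gripper_width: 0.461
grasp_force: 41.2
t: 10.52
eef_pos: [0.4794, 0.2154, 0.03]
tool_rot: [0.0, -0.177, 0.984, 0.001]
contact_force: [-0.4, 0.1, -3.2]
gripper_width: 0.454
grasp_force: 41.2
t: 10.78
eef_pos: [0.4794, 0.2154, 0.0291]
tool_rot: [0.0, -0.177, 0.984, 0.001]
contact_force: [0.0, -0.1, -2.8]
gripper_width: 0.461
grasp_force: 41.2
```

```bash
python3 -m creep '[[-1,0,0,-0.8,0,0,0],[-1,0,0,0,0,0,0]]'; python3 -m creep '[[-1,0,0,-0.8,0,0,0],[-1,0,0,0,0,0,0]]';python3 -m creep '[[-1,0,0,-0.6,0,0,0],[-1,0,0,0,0,0,0]]'
```

```text
t: 11.02
eef_pos: [0.4794, 0.2154, 0.0283]
tool_rot: [0.0, -0.177, 0.984, 0.001]
contact_force: [-0.6, 0.6, -3.3]
gripper_width: 0.458
grasp_force: 41.2
t: 11.28
eef_pos: [0.4795, 0.2155, 0.0277]
tool_rot: [0.0, -0.177, 0.984, 0.001]
contact_force: [-1.3, -1.6, 1.1]
gripper_width: 0.457
grasp_force: 41.6
t: 11.52
eef_pos: [0.4795, 0.2155, 0.0277]
tool_rot: [0.001, -0.177, 0.984, 0.001]
contact_force: [-2.3, -2.3, 9.4]
gripper_width: 0.459
grasp_force: 42.5
```

Seated at 28 mm as expected. Open, rise, and check with the wrist camera.

```bash
python3 -m creep '[[0.2,0,0,0.5,0,0,0],[0.2,0,0,0,0,0,0],[0.3,0,0,0,0,0,0],[0.4,0,0,0,0,0,0],[0.4,0,0,5,0,0,0]]'; python3 -m creep '[[0.4,0,0,10,0,0,0],[0.4,0,0,25,0,0,0],[0.4,0,0,40,0,0,0],[0.4,0,0,40,0,0,0],[0.4,12,5,10,0,0,0]]';python3 -m creep '[[0.4,0,0,0,0,0,0],[0.4,0,0,0,0,0,0]]'
python3 - <<'E'
from st import *
delta(20.2,0,np.array([.4796,.2157,.028]))
p,d,K,T,c=cam('wrist'); np.savez('w6.npz',p=p,d=d,K=K,T=T);cv2.imwrite('pics/w6.png',p[...,::-1])
E
```

```text
t: 12.15
eef_pos: [0.4792, 0.2153, 0.0323]
tool_rot: [-0.0, -0.177, 0.984, 0.001]
contact_force: [-1.1, 0.8, 0.8]
gripper_width: 0.698
grasp_force: 0.0
t: 12.78
eef_pos: [0.4924, 0.2212, 0.1605]
tool_rot: [0.002, -0.177, 0.984, 0.001]
contact_force: [0.5, -0.5, -0.2]
gripper_width: 0.701
grasp_force: 0.0
t: 13.02
eef_pos: [0.4907, 0.2198, 0.1561]
tool_rot: [-0.001, -0.177, 0.984, 0.001]
contact_force: [-0.6, -0.0, -0.3]
gripper_width: 0.699
grasp_force: 0.0
pos [0.4907 0.2198 0.1561] dpos mm [ -11.1   -4.1 -128.1] drot [-0.0011 -0.0019 -0.0027] F [-0.6 -0.  -0.3] w 0.699 g 0.0 q [ 0.24  0.54 -1.02  1.91  0.54  1.    0.91]
```

View pics/w6.png

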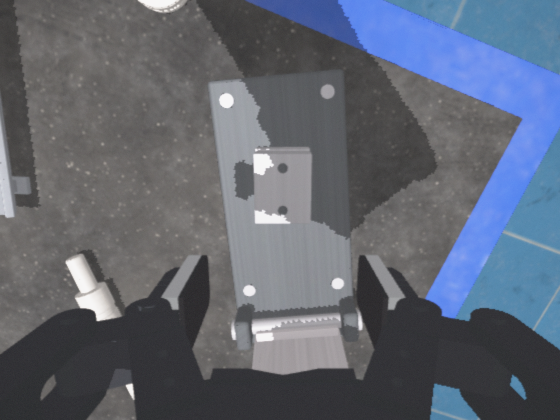

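The thick spacer sits squarely on the pile: top face at about (254-312, 152-223), holes at (283,168) and (283,210). The seam strip on the robot-side face at rows 147-152 shows no step. I compute its pose and then fetch the thin one.

```bash
python3 - <<'E'
from fit import *
a=np.load('w6.npz');K,T=a['K'],a['T']
box=np.array([[-25,20],[-25,-20],[25,-20],[25,20]])/1e3
q=np.array([[312,152],[254,152],[255,223],[311,223]],float)
s,e,f=fit(q,np.c_[box,np.full(4,.018)],.028,0,K,T,[.48,.21,.36]);print(s.round(4),np.degrees(s[2]).round(2),e,f.round(1).tolist())
def ray(p,z):
    dc=np.array([(p[0]-K[0,2])/K[0,0],-(p[1]-K[1,2])/K[1,1],-1]);d=T[:3,:3]@dc;o=T[:3,3];return o+d*(z-o[2])/d[2]
A,B=ray((283,168),.046),ray((283,210.5),.046);print(((A+B)/2).round(4),np.degrees(np.arctan2(*(B-A)[[1,0]])).round(2),np.linalg.norm(B-A))
# bolts of the base (z=.016): mid of base and direction
for p in [(226,101),(327,91),(249,290),(338,284)]: print(ray(p,.016).round(4))
# bar from top cam at first picture
b=np.load('top0.npz');Kt,Tt=b['K'],b['T'];P=cloud(b['d'],Kt,Tt)
m=(P[...,2]>.1)&(P[...,0]<.8)&(P[...,1]>.15)&(b['d']>.1)
m[:,:170]=0; m[:145]=0; m[210:]=0
pts=P[m];print(len(pts),pts[:,2].max())
for lo,hi in((.1,.14),(.14,.17),(.17,.2),(.2,.212),(.212,.3)):
    k=pts[(pts[:,2]>lo)&(pts[:,2]<=hi)]
    if len(k):print(lo,len(k),k.mean(0).round(4),k.std(0).round(4))
E
```

```text
[0.4798 0.2165 0.3558] 20.39 0.30129680690850924 [[0.6, 0.2], [-0.5, 0.2], [-0.1, -0.2], [0.1, -0.2]]
[0.4806 0.2168 0.046 ] 20.4 0.03013104649851682
[0.4391 0.1569 0.016 ]
[0.4068 0.2235 0.016 ]
[0.5768 0.2222 0.016 ]
[0.5458 0.2899 0.016 ]
941 0.22336335742976743
0.1 66 [0.6    0.265  0.1084] [0.0107 0.02   0.0089]
0.14 413 [0.5951 0.2691 0.1568] [0.0101 0.018  0.0049]
0.17 228 [0.605  0.2742 0.1766] [0.0091 0.0186 0.0058]
0.2 22 [0.6054 0.2741 0.2063] [0.0135 0.0277 0.0037]
0.212 212 [0.6081 0.2762 0.2194] [0.0089 0.0179 0.0022]
```

The thick spacer is at (0.480, 0.2165), yaw 20.4°, flush within about 1 mm. Now back to the stand for the thin one.

```bash
python3 -m creep '[[0.5,3,-19,8,0,0,-0.162],[0.5,3,-19,8,0,0,-0.162],[0.5,3,-19,8,0,0,-0.162],[0.5,3,-19,8,0,0,-0.162],[0.5,3,-19,8,0,0,-0.162]]'>/dev/null; python3 -m creep '[[0.5,3,-19,0,0,0,-0.162],[0.5,3,-19,0,0,0,-0.162],[0.5,3,-19,0,0,0,-0.162],[0.5,3,-19,0,0,0,-0.162],[0.5,3,-15,0,0,0,-0.162]]'>/dev/null;python3 -m creep '[[0.5,0,0,-10,-0.1,-0.0311,0],[0.5,0,0,-15,-0.1,-0.0311,0],[0.5,0,0,-15,-0.1,-0.0311,0],[0.5,0,0,-15,-0.1,-0.0311,0],[0.5,0,0,-15,-0.1,-0.0311,0]]'>/dev/null;python3 -m creep '[[0.5,0,0,0,0,0,0],[0.5,0,0,0,0,0,0]]'>/dev/null
python3 - <<'E'
from st import *
n=-tgt(-72.7,30)[:,2]
delta(-72.7,30,np.array([.537,-.0136,.0325])+.1*n)
E
```

```text
pos [0.5214 0.034  0.1274] dpos mm [ 0.7  0.2 -8.3] drot [ 0.0001 -0.0017 -0.0039] F [-0.7 -0.2 -0.2] w 0.746 g 0.0 q [-0.1   0.46 -0.5   2.04  0.86  1.05 -0.84]
```

```bash
python3 -m creep '[[0.5,2.8,-8.5,-17.2,0,0,-0.003],[0.5,2.8,-8.5,-17.2,0,0,0],[0.5,2.8,-8.5,-17.2,0,0,0],[0.5,2.8,-8.5,-17.2,0,0,0],[0.5,2.8,-8.5,-17.2,0,0,0]]'>/dev/null;python3 -m creep '[[0.4,0,0,0,0,0,0],[0.4,0,0,0,0,0,0]]'>/dev/null
python3 - <<'E'
from st import *
n=-tgt(-72.7,30)[:,2]
delta(-72.7,30,np.array([.537,-.0136,.0325])+.001*n)
from fit import ray if False else proj
p,d,K,T,c=cam('wrist'); cv2.imwrite('pics/w7.png',p[...,::-1])
# where the fitted thin corners should appear, and hole darkness check
from fit import Rm
X=np.array([[-15,0,10],[15,0,10]])/1e3@Rm(np.radians(-72.7),np.pi/6).T+[.537,-.0136,.0325]
uv=proj(X,K,T);g=cv2.cvtColor(p,cv2.COLOR_RGB2GRAY)
for u,v in uv:
    u0,v0=int(u),int(v);s=g[v0-14:v0+15,u0-14:u0+15].astype(int);y,x=np.where(s<np.median(s)-50)
    print((round(u),round(v)),'dark centroid',u0-14+x.mean() if len(x) else None,v0-14+y.mean() if len(y) else None,len(x))
E
```

```text
File "<stdin>", line 4
    from fit import ray if False else proj
                        ^^
SyntaxError: invalid syntax
```

```bash
python3 - <<'E'
from st import *
n=-tgt(-72.7,30)[:,2]
delta(-72.7,30,np.array([.537,-.0136,.0325])+.001*n)
from fit import proj,Rm
p,d,K,T,c=cam('wrist'); cv2.imwrite('pics/w7.png',p[...,::-1])
X=np.array([[-15,0,10],[15,0,10]])/1e3@Rm(np.radians(-72.7),np.pi/6).T+[.537,-.0136,.0325]
uv=proj(X,K,T);g=cv2.cvtColor(p,cv2.COLOR_RGB2GRAY)
for u,v in uv:
    u0,v0=int(u),int(v);s=g[v0-14:v0+15,u0-14:u0+15].astype(int);y,x=np.where(s<np.median(s)-50)
    print((round(u),round(v)),'dark centroid',u0-14+x.mean() if len(x) else None,v0-14+y.mean() if len(y) else None,len(x))
E
```

```text
pos [ 0.5356 -0.0076  0.0415] dpos mm [ 1.2 -5.5 -8.1] drot [ 0.0007 -0.0003 -0.0019] F [0.1 1.1 0.1] w 0.7 g 0.0 q [-0.08  0.6  -0.42  2.08  1.03  0.92 -0.96]
(279, 239) dark centroid 279.54285714285714 238.4047619047619 210
(279, 305) dark centroid 280.0 304.4611111111111 180
```

The holes are exactly where predicted. Down and grip.

```bash
python3 -m creep '[[0.4,0.5,-2.5,-3.6,0,0,0],[0.4,0.4,-1.8,-2.7,0,0,0],[0.4,0.3,-1.2,-1.8,0,0,0],[0.4,0,0,0,0,0,0]]' ; python3 -m creep '[[-0.4,0,0,0,0,0,0],[-0.4,0,0,0,0,0,0],[-0.4,0,0,0,0,0,0],[-0.4,0,0,0,0,0,0],[-0.4,0,0,0,0,0,0]]' 40; python3 -m creep '[[-1,0,0,0,0,0,0],[-1,0,0,0,0,0,0]]'
```

```text
t: 16.62
eef_pos: [0.5366, -0.0138, 0.0332]
tool_rot: [0.209, 0.572, 0.778, -0.154]
contact_force: [0.7, -0.1, 0.1]
gripper_width: 0.698
grasp_force: 0.0
t: 17.25
eef_pos: [0.5369, -0.0131, 0.0335]
tool_rot: [0.209, 0.572, 0.778, -0.153]
contact_force: [-1.9, 3.3, 4.2]
gripper_width: 0.456
grasp_force: 40.9
t: 17.5
eef_pos: [0.5368, -0.0131, 0.0334]
tool_rot: [0.209, 0.572, 0.778, -0.153]
contact_force: [-0.9, 3.0, 4.3]
gripper_width: 0.45
grasp_force: 41.1
```

```bash
python3 -m creep '[[-1,-1.5,4.7,8.7,0,0,0],[-1,-3.7,12,21.7,0,0,0],[-1,-3.7,12,21.7,0,0,0],[-1,0,8,20,0,0,0],[-1,0,8,20,0.1,0.0311,0]]' ; python3 -m creep '[[-1,0,8,20,0.1,0.0311,0],[-1,0,15,10,0.1,0.0311,0],[-1,-5,15,0,0.1,0.0311,0],[-1,-5,15,0,0.11,0.033,0],[-1,-5,15,0,0,0,0.162]]'>/dev/null;python3 -m creep '[[-1,-5,19,0,0,0,0.162],[-1,-5,19,0,0,0,0.162],[-1,-5,19,0,0,0,0.162],[-1,-5,19,0,0,0,0.162],[-1,-5,19,0,0,0,0.162]]'>/dev/null;python3 -m creep '[[-1,-4,19,0,0,0,0.162],[-1,0,0,0,0,0,0.162],[-1,0,0,0,0,0,0.162],[-1,0,0,0,0,0,0.162],[-1,0,0,0,0,0,0]]'>/dev/null;python3 -m creep '[[-1,0,0,0,0,0,0],[-1,0,0,0,0,0,0]]'
python3 - <<'E'
from st import *
delta(20.4,0,np.array([.480,.2162,.0465]))
E
```

```text
t: 18.12
eef_pos: [0.5264, 0.0331, 0.1252]
tool_rot: [0.166, 0.577, 0.79, -0.123]
contact_force: [0.1, -0.8, -2.0]
gripper_width: 0.451
grasp_force: 40.5
t: 20.25
eef_pos: [0.4837, 0.2129, 0.1554]
tool_rot: [-0.005, -0.175, 0.985, -0.0]
contact_force: [0.4, 0.3, -1.2]
gripper_width: 0.457
grasp_force: 40.5
pos [0.4837 0.2129 0.1554] dpos mm [  -3.7    3.3 -108.9] drot [ 0.0024 -0.0091  0.0052] F [ 0.4  0.3 -1.2] w 0.457 g 40.49402117729187 q [ 0.29  0.56 -1.07  1.92  0.57  1.02  0.89]
```

```bash
python3 -m creep '[[-1,-1.8,1.7,-20,0.002,-0.009,0.005],[-1,-1.9,1.6,-20,0,0,0],[-1,0,0,-20,0,0,0],[-1,0,0,-20,0,0,0],[-1,0,0,-14,0,0,0]]'>/dev/null;python3 -m creep '[[-1,0,0,0,0,0,0],[-1,0,0,0,0,0,0],[-1,0,0,0,0,0,0]]'
python3 - <<'E'
from st import *
delta(20.4,0,np.array([.480,.2162,.047]))
from fit import proj
p,d,K,T,c=cam('wrist'); cv2.imwrite('pics/w8.png',p[...,::-1])
A=M.as_matrix()
X=np.array([[15,0,-.009e3],[-15,0,-9]])/1e3@A.T+o['eef_pos']
uv=proj(X,K,T);g=cv2.cvtColor(p,cv2.COLOR_RGB2GRAY)
for u,v in uv:
    u0,v0=int(u),int(v);s=g[v0-16:v0+17,u0-16:u0+17].astype(int);y,x=np.where(s<np.median(s)-40)
    print((round(u,1),round(v,1)),'dark centroid',u0-16+x.mean() if len(x) else None,v0-16+y.mean() if len(y) else None,len(x),np.median(s))
E
```

```text
t: 21.25
eef_pos: [0.4805, 0.2167, 0.0621]
tool_rot: [0.001, -0.178, 0.984, 0.0]
contact_force: [-0.1, 0.4, -1.9]
gripper_width: 0.454
grasp_force: 40.5
pos [0.4805 0.2167 0.0621] dpos mm [ -0.5  -0.5 -15.1] drot [-0.0007  0.001  -0.0014] F [-0.1  0.4 -1.9] w 0.454 g 40.473986864089966 q [ 0.19  0.67 -0.95  2.    0.73  0.86  0.76]
(np.float64(282.1), np.float64(242.6)) dark centroid 282.64853556485355 244.13389121338912 239 164.0
(np.float64(282.1), np.float64(313.0)) dark centroid 282.843137254902 314.1764705882353 204 162.0
```

```bash
python3 -m creep '[[-1,-0.3,-0.3,-6,0,0,0],[-1,0,0,-5,0,0,0],[-1,0,0,-2.5,0,0,0],[-1,0,0,0,0,0,0]]'; python3 -m creep '[[-1,0,0,-1,0,0,0],[-1,0,0,0,0,0,0]]';python3 -m creep '[[-1,0,0,-0.7,0,0,0],[-1,0,0,0,0,0,0]]'
```

```text
t: 21.8
eef_pos: [0.4796, 0.2161, 0.0476]
tool_rot: [-0.0, -0.178, 0.984, 0.0]
contact_force: [0.8, 0.9, -0.2]
gripper_width: 0.454
grasp_force: 40.5
t: 22.05
eef_pos: [0.4798, 0.2162, 0.047]
tool_rot: [-0.0, -0.178, 0.984, 0.0]
contact_force: [-0.2, -1.2, -1.5]
gripper_width: 0.455
grasp_force: 40.5
t: 22.3
eef_pos: [0.4798, 0.2162, 0.0468]
tool_rot: [0.0, -0.178, 0.984, -0.0]
contact_force: [-1.7, -1.1, 4.8]
gripper_width: 0.456
grasp_force: 41.2
```

```bash
python3 -m creep '[[0.2,0,0,0.3,0,0,0],[0.2,0,0,0,0,0,0],[0.3,0,0,0,0,0,0],[0.4,0,0,0,0,0,0],[0.4,0,0,5,0,0,0]]'; python3 -m creep '[[0.4,0,0,10,0,0,0],[0.4,0,0,25,0,0,0],[0.4,0,0,30,0,0,0],[0.4,0,0,35,0,0,0],[0.4,0,0,0,0,0,0]]';python3 -m creep '[[0.4,0,0,0,0,0,0],[0.4,0,0,0,0,0,0]]'
python3 - <<'E'
from st import *
delta(20.4,0,np.array([.480,.2162,.028]))
p,d,K,T,c=cam('wrist'); np.savez('w9.npz',p=p,d=d,K=K,T=T);cv2.imwrite('pics/w9.png',p[...,::-1])
from fit import proj,Rm
X=np.array([[-15,0,40],[15,0,40]])/1e3@Rm(np.radians(20.4),0).T+[.480,.2165,.016]
uv=proj(X,K,T);g=cv2.cvtColor(p,cv2.COLOR_RGB2GRAY)
for u,v in uv:
    u0,v0=int(u),int(v);s=g[v0-9:v0+10,u0-9:u0+10].astype(int);y,x=np.where(s<np.median(s)-45)
    print((round(u,1),round(v,1)),u0-9+x.mean() if len(x) else None,v0-9+y.mean() if len(y) else None,len(x),np.median(s))
p,d,K,T,c=cam('side'); np.savez('s9.npz',p=p,d=d,K=K,T=T);cv2.imwrite('pics/s9.png',cv2.resize(p[90:240,190:300,::-1],None,fx=4,fy=4,interpolation=cv2.INTER_CUBIC))
im=np.zeros((420,800,3),np.uint8)
cv2.imwrite('pics/combo.png',np.hstack([cv2.resize(cv2.imread('pics/w9.png')[:,180:400],None,fx=1.43,fy=1.43),cv2.resize(cv2.imread('pics/s9.png'),(440,600))])[:600,:800])
E
```

```text
t: 22.92
eef_pos: [0.4795, 0.216, 0.0514]
tool_rot: [-0.0, -0.178, 0.984, 0.0]
contact_force: [-0.3, -0.7, -0.0]
gripper_width: 0.703
grasp_force: 0.0
t: 23.55
eef_pos: [0.4812, 0.2174, 0.1546]
tool_rot: [0.003, -0.178, 0.984, 0.001]
contact_force: [0.0, -0.3, -0.8]
gripper_width: 0.702
grasp_force: 0.0
t: 23.8
eef_pos: [0.4792, 0.2156, 0.1507]
tool_rot: [-0.001, -0.178, 0.984, -0.0]
contact_force: [-0.0, 0.7, -0.4]
gripper_width: 0.701
grasp_force: 0.0
pos [0.4792 0.2156 0.1507] dpos mm [   0.8    0.6 -122.7] drot [ 0.0006 -0.0016 -0.0016] F [-0.   0.7 -0.4] w 0.701 g 0.0 q [ 0.28  0.55 -1.07  1.94  0.58  1.    0.88]
(np.float64(283.2), np.float64(189.3)) 283.31081081081084 189.63513513513513 74 155.0
(np.float64(283.1), np.float64(233.0)) 285.8503401360544 229.54421768707482 147 230.0Traceback (most recent call last):
  File "<stdin>", line 12, in <module>
    return _nx.concatenate(arrs, 1, dtype=dtype, casting=casting)
           ~~~~~~~~~~~~~~~^^^^^^^^^^^^^^^^^^^^^^^^^^^^^^^^^^^^^^^
ValueError: all the input array dimensions except for the concatenation axis must match exactly, but along dimension 0, the array at index 0 has size 601 and the array at index 1 has size 600
```

The thin spacer's lit hole is exactly where a flush pile predicts it (283.3,189.6 against 283.2,189.3). Now I locate the bar and hinge from the stored depth maps.

```bash
python3 - <<'E'
from h import *
for n in('top0','side0'):
    b=np.load(n+'.npz');P=cloud(b['d'],b['K'],b['T']);ok=(b['d']>.1)&(np.hypot(P[...,0]-.6,P[...,1]-.27)<.07)
    k=P[ok&(P[...,2]>.203)&(P[...,2]<.24)]
    if len(k)==0: print(n,'none');continue
    c=k.mean(0); w=np.linalg.svd(k-c,full_matrices=False)[2][0];w*=np.sign(w[1]); t=(k-c)@w
    ctr=c+w*(t.min()+t.max())/2
    print(n,len(k),c.round(4),'mid',ctr.round(4),'dir',np.degrees(np.arctan2(w[1],w[0])).round(1),w.round(3),'len',np.ptp(t).round(4),'z pct',np.percentile(k[:,2],[5,50,95]).round(4))
b=np.load('top0.npz');K,T=b['K'],b['T']
def ray(p,z):
    dc=np.array([(p[0]-K[0,2])/K[0,0],-(p[1]-K[1,2])/K[1,1],-1]);d=T[:3,:3]@dc;o=T[:3,3];return o+d*(z-o[2])/d[2]
cr=lambda x,y:((x+.5)/3.4-.5+170,(y+.5)/3.4-.5+145)
A,B=ray(cr(95,190),.03),ray(cr(215,132),.03);print('hinge?',A.round(4),B.round(4),((A+B)/2).round(4),np.degrees(np.arctan2(*(A-B)[[1,0]])).round(1))
print('base corners',[ray(cr(*p),.016).round(4).tolist() for p in((210,458),(342,398))])
# base plane extent from wrist w4: corners (168,68),(192,179)?
b=np.load('w4.npz');K,T=b['K'],b['T']
print('w4 base -x corners',ray((168,67),.016).round(4),ray((189,179),.016).round(4),'hinge rod ends',ray((405,22),.028).round(4),ray((412,153),.028).round(4))
# plate tilt: plane fit on plate in side0
b=np.load('side0.npz');P=cloud(b['d'],b['K'],b['T']);k=P[145:178,256:272][b['d'][145:178,256:272]>.1];c=k.mean(0);w=np.linalg.svd(k-c,full_matrices=False)[2][2];print('plate',c.round(4),w.round(3),np.std((k-c)@w).round(4))
E
```

```text
top0 227 [0.608  0.2759 0.2187] mid [0.6081 0.2758 0.2187] dir 115.6 [-0.432  0.902  0.006] len 0.0677 z pct [0.2108 0.2196 0.2221]
side0 135 [0.6079 0.2744 0.2136] mid [0.6076 0.2751 0.2136] dir 115.2 [-0.425  0.905 -0.011] len 0.0679 z pct [0.2049 0.2145 0.2185]
hinge? [0.5649 0.3048 0.03  ] [0.6044 0.2256 0.03  ] [0.5846 0.2652 0.03  ] 116.5
base corners [[0.3896, 0.2258, 0.016], [0.4288, 0.1398, 0.016]]
w4 base -x corners [0.393  0.2267 0.016 ] [0.4318 0.141  0.016 ] hinge rod ends [0.5633 0.3134 0.028 ] [0.6073 0.2221 0.028 ]
plate [0.5969 0.2676 0.0779] [ 0.896  0.433 -0.095] 0.0018
```

Hinge at about (0.586, 0.267), base yaw 25.5°, and the bar at (0.608, 0.2757, 0.2145), so θ is about 1.64. The low spacer is at base x of about -33 mm, which is fine. I rise, yaw -85° and go above the bar.

```bash
python3 -m creep '[[0.4,0,0,35,0,0,-0.1],[0.4,0,0,40,0,0,-0.165],[0.4,0,0,40,0,0,-0.165],[0.4,0,0,20,0,0,-0.165],[0.4,16,8,0,0,0,-0.165]]' >/dev/null; python3 -m creep '[[0.4,16,7,0,0,0,-0.165],[0.4,16,8,0,0,0,-0.165],[0.4,16,7,0,0,0,-0.165],[0.4,16,8,0,0,0,-0.165],[0.4,16,7,0,0,0,-0.06]]'>/dev/null;python3 -m creep '[[0.4,16,8,0,0,0,0],[0.4,16,7,0,0,0,0],[0.4,0,0,0,0,0,0],[0.4,0,0,0,0,0,0],[0.4,0,0,0,0,0,0]]'
python3 - <<'E'
from st import *
delta(-64.5,0,np.array([.608,.2757,.196]))
p,d,K,T,c=cam('wrist'); np.savez('w10.npz',p=p,d=d,K=K,T=T);cv2.imwrite('pics/w10.png',p[...,::-1])
P=cloud(d,K,T);ok=(d>.1)&(np.hypot(P[...,0]-.608,P[...,1]-.275)<.06)
k=P[ok&(P[...,2]>.205)&(P[...,2]<.235)]
if len(k):
  c=k.mean(0);w=np.linalg.svd(k-c,full_matrices=False)[2][0];w*=np.sign(w[1]);t=(k-c)@w;print(len(k),c.round(4),'mid',(c+w*(t.min()+t.max())/2).round(4),np.degrees(np.arctan2(w[1],w[0])),np.ptp(t),np.percentile(k[:,2],[5,50,95]).round(4))
E
```

```text
t: 25.78
eef_pos: [0.6072, 0.2759, 0.2865]
tool_rot: [0.0, 0.532, 0.847, -0.0]
contact_force: [-0.2, -0.3, 1.2]
gripper_width: 0.702
grasp_force: 0.0
pos [0.6072 0.2759 0.2865] dpos mm [  0.8  -0.2 -90.5] drot [ 0.0002 -0.     -0.0036] F [-0.2 -0.3  1.2] w 0.702 g 0.0 q [-0.01  0.53 -0.77  1.47  0.37  1.29 -0.36]
1826 [0.609  0.2805 0.2179] mid [0.6098 0.2789 0.2179] 115.19485425119404 0.06769662274942133 [0.2146 0.2183 0.2198]
```

The bar is confirmed about 2 mm further on. I descend around it and grip lightly.

```bash
python3 -m creep '[[0.3,1,0.5,-20,0,0,-0.003],[0.3,1,0.5,-25,0,0,0],[0.3,0,0,-25,0,0,0],[0.3,0,0,-15,0,0,0],[0.3,0,0,-5,0,0,0]]'; python3 -m creep '[[0.3,0,0,0,0,0,0],[-0.4,0,0,0,0,0,0],[-0.7,0,0,0,0,0,0],[-1,0,0,0,0,0,0],[-1,0,0,0,0,0,0]]' 25; python3 -m creep '[[-1,0,0,0,0,0,0],[-1,0,0,0,0,0,0],[-1,0,0,0,0,0,0],[-1,0,0,0,0,0,0]]'
```

```text
t: 26.45
eef_pos: [0.6092, 0.2767, 0.195]
tool_rot: [-0.0, 0.533, 0.846, -0.001]
contact_force: [-0.4, 0.5, 0.6]
gripper_width: 0.646
grasp_force: 0.0
t: 27.08
eef_pos: [0.61, 0.2773, 0.1972]
tool_rot: [0.0, 0.534, 0.846, 0.0]
contact_force: [-0.5, -1.9, 3.2]
gripper_width: 0.106
grasp_force: 24.4
t: 27.58
eef_pos: [0.61, 0.2773, 0.1971]
tool_rot: [0.0, 0.533, 0.846, 0.0]
contact_force: [0.4, -0.8, 5.4]
gripper_width: 0.104
grasp_force: 24.6
```

Gripped. Computing the shifts along the arc with the tool kept vertical.

```bash
cat > arc.py <<'E'
from st import *
def wp(th):
    a=th+.0664; h=188.4*-np.cos(a); return np.array([.586e3+h*.9026,.2672e3+h*.4305,28+188.4*np.sin(a)-18])
def theta():
    p=o['eef_pos']*1e3; h=(p[0]-586)*.9026+(p[1]-267.2)*.4305; z=p[2]+18.5-28; return np.arctan2(z,-h)-.0664, np.hypot(h,z)
E
python3 - <<'E'
from arc import *
print(theta())
T=np.linspace(theta()[0],.42,23);W=np.array([wp(t) for t in T]);print(np.diff(W,axis=0).round(1).tolist());print(W[-1])
E
```

```text
(np.float64(1.6419993535752706), np.float64(189.43890396262995))
[[-9.4, -4.5, 1.1], [-9.4, -4.5, 0.6], [-9.4, -4.5, -0.0], [-9.4, -4.5, -0.6], [-9.4, -4.5, -1.2], [-9.3, -4.4, -1.7], [-9.2, -4.4, -2.3], [-9.1, -4.3, -2.9], [-8.9, -4.3, -3.4], [-8.7, -4.2, -4.0], [-8.5, -4.1, -4.5], [-8.3, -4.0, -5.0], [-8.0, -3.8, -5.5], [-7.7, -3.7, -6.0], [-7.4, -3.5, -6.5], [-7.1, -3.4, -6.9], [-6.7, -3.2, -7.4], [-6.3, -3.0, -7.8], [-5.9, -2.8, -8.1], [-5.5, -2.6, -8.5], [-5.1, -2.4, -8.8], [-4.6, -2.2, -9.1]]
[435.67230397 195.50038429  98.06691063]
```

```bash
python3 -m creep '[[-1,-9.4,-4.5,1.1,0,0,0],[-1,-9.4,-4.5,0.6,0,0,0],[-1,-9.4,-4.5,0,0,0,0],[-1,-9.4,-4.5,-0.6,0,0,0],[-1,-9.4,-4.5,-1.2,0,0,0]]'; python3 -m creep '[[-1,-9.3,-4.4,-1.7,0,0,0],[-1,-9.2,-4.4,-2.3,0,0,0],[-1,-9.1,-4.3,-2.9,0,0,0],[-1,0,0,0,0,0,0]]'
python3 - <<'E'
from arc import *
print(theta(),o['contact_force'],o['grasp_force'])
E
```

```text
t: 28.2
eef_pos: [0.5619, 0.2546, 0.1965]
tool_rot: [-0.0, 0.533, 0.846, 0.0]
contact_force: [4.3, 4.2, -2.1]
gripper_width: 0.102
grasp_force: 24.8
t: 28.7
eef_pos: [0.5329, 0.2407, 0.1889]
tool_rot: [-0.001, 0.533, 0.846, -0.002]
contact_force: [-4.1, 1.1, 7.0]
gripper_width: 0.107
grasp_force: 26.0
(np.float64(1.1850602341572556), np.float64(188.95207504316477)) [-4.14723694  1.06417081  7.01496082] 25.98712295293808
```

```bash
python3 -m creep '[[-1,-8.9,-4.3,-3.4,0,0,0],[-1,-8.7,-4.2,-4,0,0,0],[-1,-8.5,-4.1,-4.5,0,0,0],[-1,-8.3,-4,-5,0,0,0],[-1,-8,-3.8,-5.5,0,0,0]]'; python3 -m creep '[[-1,-7.7,-3.7,-6,0,0,0],[-1,-7.4,-3.5,-6.5,0,0,0],[-1,-7.1,-3.4,-6.9,0,0,0],[-1,-6.7,-3.2,-7.4,0,0,0],[-1,0,0,0,0,0,0]]'
python3 - <<'E'
from arc import *
print(theta(),o['contact_force'],o['grasp_force'])
E
```

```text
t: 29.32
eef_pos: [0.4921, 0.2212, 0.1667]
tool_rot: [-0.0, 0.533, 0.846, 0.0]
contact_force: [0.7, 5.1, 0.5]
gripper_width: 0.105
grasp_force: 25.9
t: 29.95
eef_pos: [0.4621, 0.2066, 0.1389]
tool_rot: [-0.001, 0.533, 0.846, -0.001]
contact_force: [-0.7, 5.8, -4.8]
gripper_width: 0.102
grasp_force: 25.4
(np.float64(0.6870258629974525), np.float64(189.1461736361429)) [-0.74893279  5.78020114 -4.77731806] 25.375349521636963
```

```bash
python3 -m creep '[[-1,-6.3,-3,-7.8,0,0,0],[-1,-5.9,-2.8,-8.1,0,0,0],[-1,-5.5,-2.6,-8.5,0,0,0],[-1,-5.1,-2.4,-8.8,0,0,0],[-1,-2.3,-1.1,-4.5,0,0,0]]'; python3 -m creep '[[-1,0,0,0,0,0,0],[-1,0,0,0,0,0,0]]'
python3 - <<'E'
from arc import *
print(theta(),o['contact_force'],o['grasp_force']); t=theta()[0]
print(np.diff([wp(x) for x in (t,.36,.335,.32,.305,.295)],axis=0).round(1).tolist())
E
```

```text
t: 30.58
eef_pos: [0.4379, 0.1951, 0.1018]
tool_rot: [-0.0, 0.533, 0.846, -0.0]
contact_force: [-1.8, 4.6, 3.3]
gripper_width: 0.106
grasp_force: 26.5
t: 30.82
eef_pos: [0.4377, 0.1951, 0.1015]
tool_rot: [-0.001, 0.533, 0.846, -0.0]
contact_force: [-1.5, 6.1, -4.0]
gripper_width: 0.107
grasp_force: 26.0
(np.float64(0.4424504017240779), np.float64(188.8349954435956)) [-1.51731044  6.1081906  -3.96431971] 26.008582413196564
[[-6.3, -3.0, -13.9], [-1.7, -0.8, -4.3], [-1.0, -0.5, -2.6], [-0.9, -0.5, -2.6], [-0.6, -0.3, -1.8]]
```

```bash
python3 -m creep '[[-1,-2.1,-1,-4.6,0,0,0],[-1,-2.1,-1,-4.6,0,0,0],[-1,-2.1,-1,-4.6,0,0,0],[-1,0,0,0,0,0,0]]'; python3 -m creep '[[-1,-0.9,-0.4,-2.1,0,0,0],[-1,-0.9,-0.4,-2.1,0,0,0],[-1,0,0,0,0,0,0]]';  python3 -m creep '[[-1,-0.4,-0.2,-1,0,0,0],[-1,0,0,0,0,0,0]]'
python3 - <<'E'
from arc import *
print(theta(),o['contact_force'],o['grasp_force'])
E
```

```text
t: 31.32
eef_pos: [0.4314, 0.1921, 0.0878]
tool_rot: [-0.001, 0.533, 0.846, -0.0]
contact_force: [-1.9, 5.4, -2.7]
gripper_width: 0.1
grasp_force: 26.2
t: 31.7
eef_pos: [0.4299, 0.1914, 0.0838]
tool_rot: [-0.0, 0.533, 0.846, -0.0]
contact_force: [-1.4, 5.1, -1.0]
gripper_width: 0.104
grasp_force: 26.5
t: 31.95
eef_pos: [0.4295, 0.1912, 0.083]
tool_rot: [-0.0, 0.533, 0.846, -0.0]
contact_force: [-3.1, 5.0, 0.8]
gripper_width: 0.108
grasp_force: 26.6
(np.float64(0.3331686536000403), np.float64(188.82847352625848)) [-3.08368028  4.95857035  0.79827779] 26.61668747663498
```

```bash
python3 -m creep '[[-1,-0.4,-0.2,-1,0,0,0],[-1,0,0,0,0,0,0]]'|grep -E 'eef|contact'; python3 -m creep '[[-1,-0.4,-0.2,-1,0,0,0],[-1,0,0,0,0,0,0]]'|grep -E 'eef|contact';  python3 -m creep '[[-1,-0.4,-0.2,-1,0,0,0],[-1,0,0,0,0,0,0]]'|grep -E 'eef|contact'
```

```text
eef_pos: [0.4291, 0.191, 0.082]
contact_force: [-2.7, 5.3, 0.2]
eef_pos: [0.4288, 0.1908, 0.081]
contact_force: [-2.3, 5.7, 0.6]
eef_pos: [0.4285, 0.1907, 0.0801]
contact_force: [-2.8, 5.0, 0.5]
```

```bash
python3 -m creep '[[-1,-0.3,-0.2,-0.7,0,0,0],[-1,0,0,0,0,0,0]]'|grep -E 'eef|contact'; python3 -m creep '[[-1,-0.3,-0.1,-0.7,0,0,0],[-1,0,0,0,0,0,0]]'|grep -E 'eef|contact';  python3 -m creep '[[-1,-0.2,-0.1,-0.6,0,0,0],[-1,0,0,0,0,0,0]]'|grep -E 'eef|contact'
```

```text
eef_pos: [0.4282, 0.1906, 0.0794]
contact_force: [-1.2, 4.9, 0.7]
eef_pos: [0.428, 0.1904, 0.0787]
contact_force: [-2.2, 4.8, 0.2]
eef_pos: [0.4277, 0.1903, 0.0781]
contact_force: [-0.9, 4.8, 1.1]
```

```bash
python3 -m creep '[[-1,-0.2,-0.1,-0.5,0,0,0],[-1,0,0,0,0,0,0]]'|grep -E 'eef|contact'; python3 -m creep '[[-1,-0.2,-0.1,-0.5,0,0,0],[-1,0,0,0,0,0,0]]'|grep -E 'eef|contact'
```

```text
eef_pos: [0.4276, 0.1903, 0.0776]
contact_force: [-1.6, 5.2, 1.5]
eef_pos: [0.4274, 0.1902, 0.0771]
contact_force: [-1.6, 5.0, 1.6]
```

```bash
python3 - <<'E'
from h import *
p,d,K,T,c=cam('side');np.savez('s11.npz',p=p,d=d,K=K,T=T)
P=cloud(d,K,T)
# plate surface: points above base, between hinge and bar
u=np.array([.9026,.4305]);H=np.array([.586,.2672])
r=P[...,:2]-H;a=r@u;b=r@np.array([-u[1],u[0]])
m=(d>.1)&(a<-.05)&(a>-.14)&(abs(b)<.03)&(P[...,2]>.035)&(P[...,2]<.12)
k=np.c_[-a[m],P[...,2][m]];print(len(k))
if len(k)>20: print(np.polyfit(k[:,0],k[:,1],1))
cv2.imwrite('pics/s11.png',cv2.resize(p[130:290,170:330,::-1],None,fx=3.7,fy=3.7,interpolation=cv2.INTER_CUBIC))
E
```

```text
504
[0.00157264 0.06791611]
```

```bash
python3 -m creep '[[-1,-0.2,-0.1,-0.5,0,0,0],[-1,0,0,0,0,0,0]]'|grep -E 'eef|contact'; python3 -m creep '[[-1,-0.2,-0.1,-0.5,0,0,0],[-1,0,0,0,0,0,0]]'|grep -E 'eef|contact'
```

```text
eef_pos: [0.4272, 0.1901, 0.0766]
contact_force: [-2.0, 5.2, 1.6]
eef_pos: [0.4271, 0.19, 0.0762]
contact_force: [-1.5, 5.0, 0.9]
```

```bash
python3 -m creep '[[-1,-0.2,-0.1,-0.5,0,0,0],[-1,0,0,0,0,0,0]]'|grep -E 'eef|contact'; python3 -m creep '[[-1,-0.2,-0.1,-0.5,0,0,0],[-1,0,0,0,0,0,0]]'|grep -E 'eef|contact'; python3 -m creep '[[-1,-0.2,-0.1,-0.5,0,0,0],[-1,0,0,0,0,0,0]]'|grep -E 'eef|contact'
```

```text
eef_pos: [0.4269, 0.19, 0.0757]
contact_force: [-1.4, 5.9, 1.6]
eef_pos: [0.4269, 0.1899, 0.0755]
contact_force: [-2.0, 5.1, 6.1]
eef_pos: [0.4268, 0.1899, 0.0752]
contact_force: [-2.9, 3.6, 8.5]
```

View pics/s11.png

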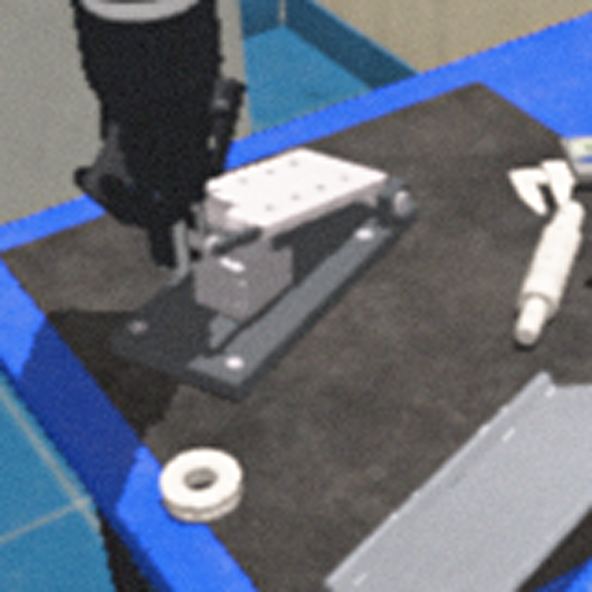

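The picture shows a flush pile with the roller down on it, the fingers at the bar at crop (185,240), and the gap clear. The vertical force has stepped up to 8.5 N, so the roller is seated. I open just a little, because of the 41 mm gap, then rise.

```bash
python3 -m creep '[[-0.8,0,0,0,0,0,0],[-0.6,0,0,0,0,0,0],[-0.5,0,0,0,0,0,0],[-0.5,0,0,0,0,0,0]]'; python3 -m creep '[[-0.5,0,0,5,0,0,0],[-0.5,0,0,10,0,0,0],[-0.5,0,0,20,0,0,0],[-0.5,0,0,30,0,0,0],[-0.5,0,0,40,0,0,0]]'; python3 -m creep '[[-0.5,0,0,40,0,0,0],[-0.5,0,0,20,0,0,0],[-0.5,0,0,0,0,0,0],[-0.5,0,0,0,0,0,0]]'
python3 - <<'E'
from h import *
p,d,K,T,c=cam('side')
P=cloud(d,K,T);u=np.array([.9026,.4305]);H=np.array([.586,.2672])
r=P[...,:2]-H;a=r@u;b=r@np.array([-u[1],u[0]])
m=(d>.1)&(a<-.03)&(a>-.13)&(abs(b)<.03)&(P[...,2]>.035)&(P[...,2]<.12)
x,z=-a[m],P[...,2][m]
for i in range(6):
    f=np.polyfit(x,z,1);e=abs(z-np.polyval(f,x));k=e<max(.004,np.percentile(e,85));x,z=x[k],z[k]
print('plate angle',np.arctan(f[0]),len(x),f)
k=(d>.1)&(abs(a+.178)<.03)&(abs(b)<.02)&(P[...,2]>.07)&(P[...,2]<.13);print('bar',k.sum(),a[k].mean(),P[...,2][k].mean(),np.percentile(P[...,2][k],95) if k.any() else 0)
E
```

```text
t: 35.75
eef_pos: [0.4267, 0.1888, 0.0747]
tool_rot: [0.0, 0.534, 0.846, -0.001]
contact_force: [0.5, -0.3, 1.0]
gripper_width: 0.251
grasp_force: 0.0
t: 36.38
eef_pos: [0.4263, 0.1896, 0.1812]
tool_rot: [-0.0, 0.533, 0.846, -0.0]
contact_force: [0.4, 0.3, 0.5]
gripper_width: 0.251
grasp_force: 0.0
t: 36.88
eef_pos: [0.4264, 0.1893, 0.2396]
tool_rot: [-0.0, 0.533, 0.846, -0.0]
contact_force: [0.2, 0.4, -0.3]
gripper_width: 0.249
grasp_force: 0.0
plate angle 0.30226521020989416 337 [0.31181996 0.04553049]
bar 71 -0.1791980495084311 0.09758711554458298 0.1007777175408516
```

The table reads 0.302 on the pile and the robot is clear. Handing in.

```bash
python3 -c "
from station import *
print(hand_in())"
```

```text
the job is handed in; nothing more can be done
None
```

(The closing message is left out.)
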